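# Shut the key box and fasten its hasp

## Robot

A 6-joint arm with a two-finger parallel gripper is mounted at the origin on a cart in front of the work surface, level with it; the furniture and walls round the work are solid. World frame = base frame: x ahead of the robot, y to its left, z up, the work surface at z = 0. Lengths are in m, angles in rad, forces in N, time in s.
With the tool pointing down it reaches from about 0.25 to 0.775 m from the base axis. Payload 4 kg.
Tool frame: the origin (TCP) lies on the centre line of the jaws, within the pads' length; the fingertips stand 8 mm ahead of it and the grasp point (between the pads) lies 11 mm behind it; z points along the fingers, y is the direction in which the jaws open and shut (so a half turn about z gives the same grasp; the last joint's range is limited). The gripper opens to 94 mm and grips with 3 to 60 N. Pads are 16 mm wide; open, the fingers measure 119 mm over their backs; the gripper's body (75 mm by 177 mm) begins 78 mm behind the grasp point.
Start: joints at [1.221, 0.087, 1.371, -0, 1.684, -0.103], TCP at [0.134, 0.533, 0.214] pointing down, gripper open.
Joint ranges: [-3.1, 3.1], [-0.76, 2.03], [0.27, 2.55], [-1.08, 4.22], [0.17, 2.65], [-2.57, 2.57]. Speed limits (rad/s): [2.79, 2.79, 3.14, 3.14, 3.14, 3.14].

## Interface

Orientations are given as [roll, pitch, yaw] about the fixed x, y, z axes, in that order (R = Rz(yaw) Ry(pitch) Rx(roll)).
In Python, from bench import robot gives the robot as it stands.
- The arm moves only by the shell command python3 -m crank 'ROWS' [OPENING]. ROWS is JSON, a list of rows, each a list of 4 numbers: the shift along the tool's x, y, z scaled (see below), then the turn about the tool's z scaled (see below). A call has exactly 10 rows; each row shifts and turns the commanded pose from where the row before left it, along the tool's axes as they then stand; what a row does not reach is not made up. The controller multiplies each number of a shift by 0.2 m and each number of a turn by pi/2 rad. A row lasts 1/8 s, in which the tool goes at most 62.5 mm and 10.7 degrees, less where a joint would pass 70% of its speed; a pose out of reach is approached as far as the arm can. A call with a number of a shift or a turn outside -1 to 1 is refused whole. A call with a gripper value outside its range is refused whole. OPENING is the gripper command: -1 is fully open, 1 is shut, values between are in proportion, set as the call begins (- or left out, the last holds). The fingers move at their own pace and stop on an object; the grip force is fixed at half the most. Time passes only in rows, so rows that do not move let the fingers close, or fill a call up. It gives the time, the measured TCP pose, the force and the opening at its end, in the units of the state.
- robot.get_obs(): the state, without advancing time (a new reading comes with each control period).
- robot.snapshot(name): name is "scene" or "side" or "wrist"; returns (picture, depth): 480x640x3 uint8, red, green, blue; 480x640 float32, m along the optical axis (not along the pixel's ray), 0 where there is no reading.
- robot.camera_params(name): a dict with "fx", "fy", "cx", "cy" (pixels), "distortion" ([k1, k2, p1, p2, k3] as OpenCV has them; the pictures are not rectified), "world_from_camera" (4x4, takes a point from camera to world coordinates). Camera axes: x right, y down, z forward; pixel columns grow to the right and rows downward; lengths in m; the calibration is good to about 2 mm. A picture is of the moment at which its call begins: read the wrist's pose just before it. camera_params takes no time and is no camera call; for the wrist camera it gives the pose at the moment of the call.
- robot.close_job(): hands the job in, once; it reports no verdict.
The state is a dict: "time": time; "joint_positions": joint angles; "qvel": joint speeds; "joint_torque": joint torques, N m; "tool_pos": TCP position; "ee_rot": TCP orientation; "wrist_force": force on the tool from outside, world axes, zero at the start; "wrist_torque": the same for the moment, N m; "width": finger opening in m.
Only numpy, scipy, OpenCV 4.12 (cv2) and the standard library are available. Lean on these libraries where they do the work, as an engineer would, in place of code of your own. Each camera call takes 0.05 s, during which the arm holds its last target.

## Task

Shut the lid of the grey steel box, keeping its hasp up, clear of the staple, until the lid is fully down; then swing the hasp over and down so that it lies flat against the box's front with the staple through its slot. Do not shove the padlock, the car key or the brush lying round the box.

Things in the scene. Friction and masses are not known exactly. Their poses are not given: they have to be found in the camera images.
- keybox: Grey sheet-steel box, fixed to the desk, 130 deep (x) x 170 wide (y) x 92 mm high, 110 mm with the lid shut; open on top, lock parts inside. Origin: centre of its underside, on the desk. x points from its front (towards the robot; hasp and staple are there) to its back, y to its left as seen from the robot, z up; front face at x = -65 mm. 'Box (x, y, z)' below means this frame.
- keybox_lid (a joint): Lid angle (rad): 0 shut, grows as its front edge rises; starts 0.45 to 0.8. Hinge line along the box's y at box x = +65, z = 92 mm. The lid is a tray 137 deep x 176 wide x 18 mm thick, 0.3 kg, its shut top at z = 110. Stiff hinge (0.35 N m friction): it stays where it is left; about 3 N down on its front edge moves it.
- keybox_hasp (a joint): Hasp angle relative to the lid (rad). 0: hanging flat down the box's front over the staple; 1.57: sticking straight out in front, in line with the lid; 3.14: standing square up from the lid; more: leaning back over it. Starts 2.6 to 3.6. Slight hinge friction (0.04 N m): it stays where it is left; about 1 N at its end moves it.
- lid_press (a point): Point on the lid's top surface, 16 mm behind its front edge and 60 mm left of its middle (box y = +60 mm), a good place to press the lid down, clear of the hasp. With the lid shut it is at box (-52, 60, 110) mm.
- staple (a point): Outermost point of the staple, a steel-bar loop on the middle of the box's front face, 5 mm wide, z = 57 to 81 mm, at box (-82, 0, 69) mm; it stands 17 mm out of the face.
- hasp_hinge (a point): Middle of the hasp's hinge line, which runs along the box's y in front of the lid's front edge; with the lid shut at box (-73, 0, 104) mm. The hasp is a steel plate 44 wide x 4 mm thick that reaches 64 mm from this line, with a slot 11 mm wide from 21 to 51 mm from it.
- hasp_lip (a point): Middle of the thumb lip at the hasp's free end: as wide as the plate (44 mm), 4 mm thick, standing 14 mm out of its outer face (away from the box when fastened), so it reaches 7 mm further out than the staple: pushed from the front on the lip, the hasp goes home. Fastened, the lip is at box (-81, 0, 42) mm.
- key_mill: Obstacle, always in the same place: tall grey and blue milling machine, 0.42 m high, standing on the desk to the right of the box. Origin on the desk, about the middle of its foot; with its levers and knobs it fills about 150 mm towards the robot, 200 mm away from it and 190 mm to either side of this point. From the right, go round its front or over it to reach the box.
- padlock: Bystander: brass padlock lying flat, 50 x 57 x 13 mm, in front of the box, to the right. Origin: centre of its underside.
- car_key: Bystander: black car key with fob, 128 x 55 x 16 mm, lying in front of the box, to the left. Origin: centre of its underside.
- brush: Bystander: brush with a wooden handle, 64 x 188 x 15 mm, lying behind the box. Origin: centre of its underside.

How it is judged:
By the outcome, as a careful person would: the job done as asked, in the order asked, and still so for the second after the job is handed in, with the robot touching nothing.
It also fails if it takes over 48 s, if anything falls off the work surface, if the arm or the gripper's body presses on something with over 40 N, if the wrist force passes 120 N, or if a joint passes its speed limit or range.

## Working session

There is one attempt and no reset: what is moved stays moved. The work goes in short steps, Python scripts to look and compute and a shell command to move; the robot and the scene stay as the last step left them, time stands still between calls to the robot, and variables do not carry over. Pictures are saved under pics/ and viewed, and the job is handed in when it is done.

```bash
ls; mkdir -p pics; python3 - <<'E'
from bench import robot
import cv2, numpy as np
o=robot.get_obs(); print(o)
for n in("scene","side"):
    p,d=robot.snapshot(n); c=robot.camera_params(n)
    cv2.imwrite(f"pics/{n}0.png",p[:,:,::-1]); np.savez(f"{n}0.npz",p=p,d=d,**{k:np.array(v) for k,v in c.items()})
    print(n,c)
E
```

```text
pics
{'time': 0.0, 'joint_positions': array([ 1.22090823e+00,  8.79547062e-02,  1.37221078e+00,  2.09147191e-05,
        1.68359012e+00, -1.03092248e-01]), 'qvel': array([-1.79373379e-03,  7.08085577e-04, -1.61555430e-04, -5.24280455e-05,
       -4.48359424e-04,  9.65575770e-04]), 'joint_torque': array([ 5.78907002e-04, -3.40169334e+01, -3.02436447e+01,  7.19671114e-02,
        3.25993169e-02, -1.49271286e-04]), 'tool_pos': array([0.13418011, 0.53285093, 0.21232637]), 'ee_rot': array([-3.13944333e+00, -2.43265062e-04,  2.89479887e+00]), 'wrist_force': array([-0.03282813, -0.19666749, -0.10206383]), 'wrist_torque': array([-0.00069032,  0.00707489, -0.02445548]), 'width': 0.09417048021290703}
scene {'fx': 441.65355292743095, 'fy': 441.65355292743095, 'cx': 331.5616914209009, 'cy': 241.05302170056802, 'distortion': array([-0.00719789,  0.        ,  0.        ,  0.        ,  0.        ]), 'world_from_camera': array([[-0.02864556, -0.81813552,  0.5743115 ,  0.1088768 ],
       [-0.99956702,  0.02730943, -0.01095283,  0.15714294],
       [-0.00672322, -0.57437659, -0.81856358,  0.79551715],
       [ 0.        ,  0.        ,  0.        ,  1.        ]])}
side {'fx': 609.5098558799967, 'fy': 609.5098558799967, 'cx': 313.76754943216577, 'cy': 241.01909699640487, 'distortion': array([-0.16287924,  0.        ,  0.        ,  0.        ,  0.        ]), 'world_from_camera': array([[ 0.81366529, -0.28096692,  0.50892671,  0.06046005],
       [-0.5808527 , -0.42853398,  0.69207569, -0.61122202],
       [ 0.02364202, -0.85872942, -0.51188362,  0.65435761],
       [ 0.        ,  0.        ,  0.        ,  1.        ]])}
```

View pics/scene0.png

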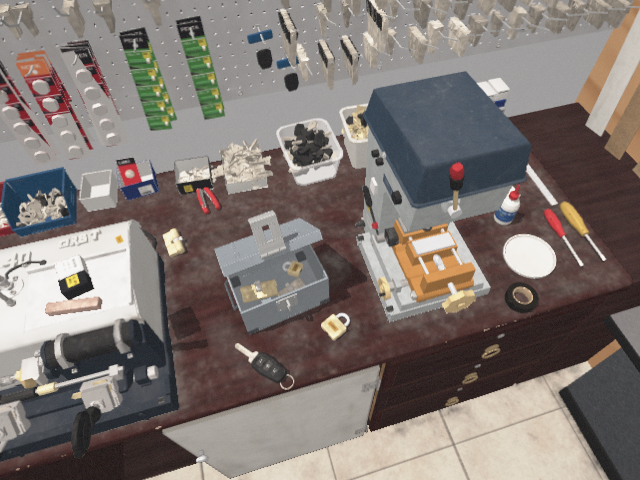

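View pics/side0.png

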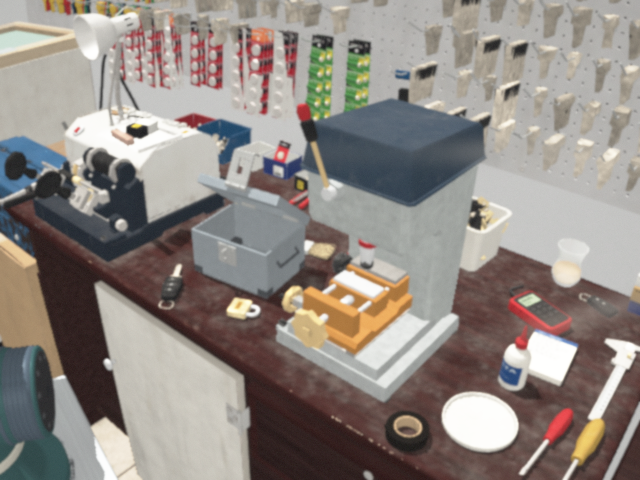

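```bash
cat > h.py <<'E'
import numpy as np, cv2
def load(f):
    z=np.load(f); return z
def K(z): return np.array([[z['fx'],0,z['cx']],[0,z['fy'],z['cy']],[0,0,1]],float)
def rays(z,uv):
    q=cv2.undistortPoints(np.array(uv,float).reshape(-1,1,2),K(z),z['distortion']).reshape(-1,2)
    return np.c_[q,np.ones(len(q))]
def pts(z,uv,med=0):
    uv=np.array(uv,int).reshape(-1,2); d=z['d'][uv[:,1],uv[:,0]]
    P=rays(z,uv)*d[:,None]; T=z['world_from_camera']; return P@T[:3,:3].T+T[:3,3]
def plane(z,uv,h):
    T=z['world_from_camera']; D=rays(z,uv)@T[:3,:3].T; o=T[:3,3]
    return o+D*((h-o[2])/D[:,2])[:,None]
def proj(z,P):
    Ti=np.linalg.inv(z['world_from_camera']); r,_=cv2.Rodrigues(Ti[:3,:3])
    return cv2.projectPoints(np.array(P,float).reshape(-1,1,3),r,Ti[:3,3],K(z),z['distortion'])[0].reshape(-1,2)
E
python3 - <<'E'
from h import *
z=load('scene0.npz'); c=z['p'][200:400,195:365][:,:,::-1]; cv2.imwrite('pics/sc_crop.png',cv2.resize(c,None,fx=3,fy=3,interpolation=cv2.INTER_CUBIC)[:600])
z=load('side0.npz'); c=z['p'][140:330,150:350][:,:,::-1]; cv2.imwrite('pics/si_crop.png',cv2.resize(c,None,fx=3,fy=3,interpolation=cv2.INTER_CUBIC)[:600])
E
```

```text
(no output)
```

View pics/sc_crop.png

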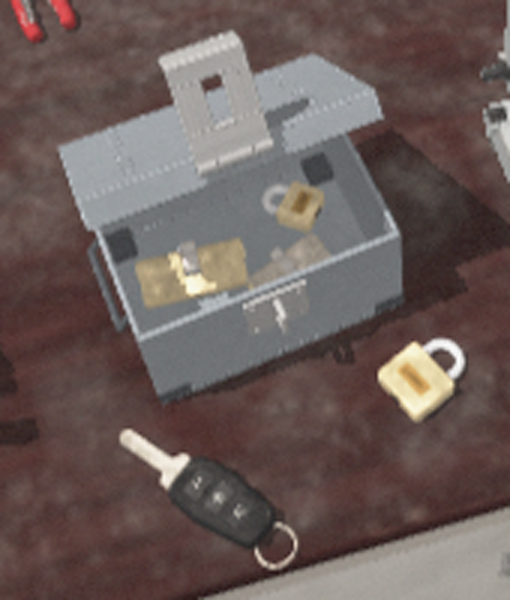

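View pics/si_crop.png

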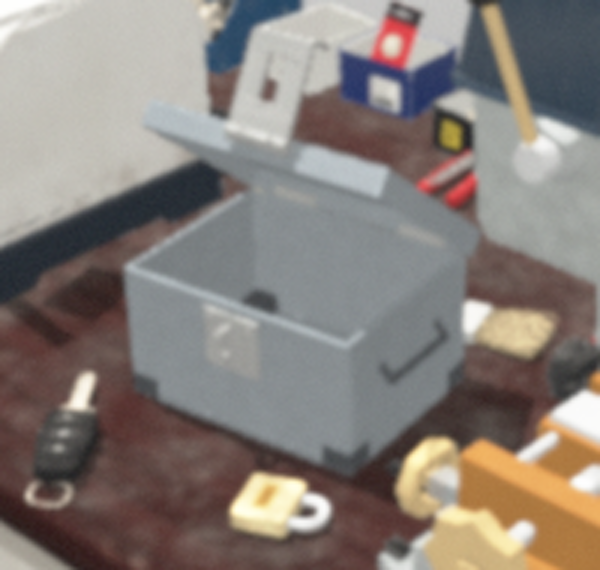

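```bash
python3 - <<'E'
from h import *
np.set_printoptions(precision=4,suppress=True)
s=load('scene0.npz'); d=load('side0.npz')
f=lambda l,ox,oy:[(ox+x/3,oy+y/3) for x,y in l]
A=f([(138,335),(402,238)],195,200); B=f([(128,268),(352,345)],150,140)
for z,u in((s,A),(d,B)):
    P=plane(z,u,.092); print(P, np.linalg.norm(P[0]-P[1]), np.degrees(np.arctan2(*(P[0]-P[1])[[1,0]])))
print('desk bottom front edge', plane(s,f([(165,400),(402,298)],195,200),0), plane(d,f([(140,392),(352,468)],150,140),0))
# depth of lid: fit plane
lid=pts(s,f([(100,160),(150,150),(140,180),(290,90),(330,90),(350,105)],195,200)); print('lid',lid)
hp=pts(s,f([(180,80),(195,140),(240,60),(245,130),(210,155),(230,155),(265,150),(200,165)],195,200)); print('hasp',hp)
for n,l in(('padlock',[(418,380),(380,380),(420,420),(450,345),(465,360)]),('key',[(130,432),(225,505),(275,550),(280,525),(298,540),(270,568)])):print(n,plane(s,f(l,195,200),.01))
E
```

```text
[[0.4566 0.3107 0.092 ]
 [0.5169 0.1549 0.092 ]] 0.16710633708477363 111.14099554559061
[[0.4559 0.3071 0.092 ]
 [0.5248 0.1547 0.092 ]] 0.16716531292241263 114.33865609356533
desk bottom front edge [[0.4556 0.3094 0.    ]
 [0.5238 0.1558 0.    ]] [[0.4563 0.3067 0.    ]
 [0.5268 0.1608 0.    ]]
lid [[0.5448 0.3321 0.1462]
 [0.5398 0.2991 0.1614]
 [0.5002 0.2973 0.1911]
 [0.5876 0.2214 0.1516]
 [0.5712 0.1947 0.1725]
 [0.5479 0.1835 0.1893]]
hasp [[0.5322 0.2697 0.2393]
 [0.5162 0.2653 0.2065]
 [0.544  0.2388 0.2382]
 [0.5241 0.2402 0.2025]
 [0.5107 0.2578 0.1998]
 [0.5151 0.2491 0.1929]
 [0.5192 0.2299 0.1887]
 [0.5074 0.265  0.1934]]
padlock [[0.4598 0.1471 0.01  ]
 [0.4606 0.1713 0.01  ]
 [0.4329 0.1467 0.01  ]
 [0.4836 0.1255 0.01  ]
 [0.4727 0.1164 0.01  ]]
key [[0.4306 0.3277 0.01  ]
 [0.3824 0.2661 0.01  ]
 [0.3543 0.2351 0.01  ]
 [0.3692 0.2325 0.01  ]
 [0.3599 0.2216 0.01  ]
 [0.3439 0.2377 0.01  ]]
```

```bash
python3 - <<'E'
from h import *
np.set_printoptions(precision=4,suppress=True)
for n,poly in(('scene0.npz',[(160,350),(250,320),(250,345),(175,380)]),('side0.npz',[(150,295),(340,360),(330,430),(165,370)])):
    z=load(n); ox,oy=(195,200) if n[1]=='c' else (150,140)
    pl=(np.array(poly)/3+[ox,oy]).astype(int)
    m=np.zeros(z['d'].shape,np.uint8); cv2.fillPoly(m,[pl],1); v,u=np.nonzero(m&(z['d']>0))
    P=pts(z,np.c_[u,v]); 
    if n[1]=='i':
        c=(np.array([[200,300],[262,300],[262,385],[200,385]])/3+[ox,oy]); k=~((u>c[0,0])&(u<c[1,0])&(v>c[0,1])&(v<c[2,1])); P=P[k]
    for _ in range(4):
        c=P.mean(0); nn=np.linalg.svd(P-c)[2][2]; nn*=np.sign(nn[0]); r=(P-c)@nn; k=abs(r)<2*r.std()+1e-4; P=P[k]
    print(n,len(P),c,nn,'yaw',np.degrees(np.arctan2(nn[1],nn[0])),r.std())
z=load('scene0.npz')
for nm,polys in(('lid',[[(85,150),(165,120),(185,165),(95,195)],[(285,85),(315,72),(360,100),(290,120)]]),('hasp',[[(175,65),(235,42),(262,140),(200,160)]])):
    m=np.zeros(z['d'].shape,np.uint8)
    for p in polys: cv2.fillPoly(m,[(np.array(p)/3+[195,200]).astype(int)],1)
    v,u=np.nonzero(m&(z['d']>0)); P=pts(z,np.c_[u,v])
    for _ in range(6):
        c=P.mean(0); nn=np.linalg.svd(P-c)[2][2]; nn*=np.sign(nn[2]); r=(P-c)@nn; k=abs(r)<2*r.std()+1e-4; P=P[k]
    print(nm,len(P),c,nn,'tilt',np.arccos(nn[2]),'az',np.degrees(np.arctan2(nn[1],nn[0])),r.std())
E
```

```text
scene0.npz 297 [0.467  0.2776 0.0502] [0.9158 0.4016 0.0052] yaw 23.681114371931532 0.0005528071873335512
side0.npz 954 [0.4933 0.2198 0.0536] [0.9194 0.3931 0.0135] yaw 23.148828040711816 0.0011789921452499508
lid 654 [0.5468 0.2757 0.1637] [0.5884 0.2558 0.767 ] tilt 0.6966434452371831 az 23.496918885953566 0.00031117441231823435
hasp 767 [0.5425 0.2554 0.2039] [-0.2138  0.9768  0.0078] tilt 1.5629609828139104 az 102.34814065012503 0.010461751458575403
```

```bash
python3 - <<'E'
from h import *
np.set_printoptions(precision=3,suppress=True,linewidth=200)
P=[]
for n in('scene0.npz','side0.npz'):
    z=load(n); v,u=np.nonzero(z['d']>0); P.append(pts(z,np.c_[u,v]))
P=np.vstack(P)
# height map, 4 cm cells
xs=np.arange(0.1,0.9,.05); ys=np.arange(.8,-.3,-.05)
print('      ',xs)
for y in ys:
    print('%.2f'%y,' '.join('%4d'%(1000*P[(abs(P[:,0]-x)<.025)&(abs(P[:,1]-y)<.025)][:,2].max(initial=-.009)) for x in xs))
O=np.array([.5473,.2573]);ex=np.array([.9174,.3979]);ey=np.array([-.3979,.9174])
Q=np.c_[(P[:,:2]-O)@ex,(P[:,:2]-O)@ey,P[:,2]]
for x in np.arange(-.2,.12,.02):
    for zlo,zhi in((.1,.2),(.2,.5)):
        k=(abs(Q[:,0]-x)<.01)&(Q[:,1]<-.1)&(Q[:,1]>-.3)&(Q[:,2]>zlo)&(Q[:,2]<zhi); print('%.2f'%x,zlo,'mill ymax',Q[k][:,1].max(initial=-9),end=' | ')
    print()
# hasp points in box frame
k=(abs(Q[:,1])<.025)&(Q[:,2]>.195)&(Q[:,0]>-.06)&(Q[:,0]<.03); H=Q[k]
for zz in np.arange(.195,.26,.006):
    h=H[abs(H[:,2]-zz)<.003]; print('%.3f'%zz,len(h),h[:,0].min(initial=9),np.median(h[:,0]) if len(h) else 0,h[:,0].max(initial=-9),h[:,1].min(initial=9),h[:,1].max(initial=-9))
E
```

```text
[0.1  0.15 0.2  0.25 0.3  0.35 0.4  0.45 0.5  0.55 0.6  0.65 0.7  0.75 0.8  0.85]
0.80   -9   -9    3    3    1   79   -9   -9   -9   -9   -9   -9  378  417  414  406
0.75   -9   48   55   68  115  194  204  209  208   -9   -9   -9   32  417  417  403
0.70   -9   -9   74   57  117  197  203  212  211  195   -9   -9    4  382  423  440
0.65   -9   -9  196  189  136  185  445  442  448  201   -9   -9   13  364  439  439
0.60   -9   -9  191  181  130  187  446  440  426  207   -9   -9    1  467  438  434
0.55   -9   -9   -9   47  133  196  410  230  229  210  191   18   13  469  464  440
0.50   -9   -9  174  195  152  190  221  229  215  209  196   20   20  458  458  437
0.45   -9   -9   -9   -9   59  194  214  215  215  178    5   18   13   14  458  450
0.40   -9   -9   -9   -9   53   52    5    5    5    4    3    3    5   15  459  460
0.35   -9   -9   -9   -9    2    4   10   12  191  162  124    2    3    4   62  380
0.30   -9   -9   -9   -9    0   15   20   94  193  246  135   -9    3    3   41   51
0.25   -9   -9   -9   -9   -9   18   20   94  228  248  157  119   13    8   73  34
[... 2671 characters left out ...]
594 -0.019739982045944002 -0.013117875545253817 -0.02235001826393904 0.024726926048287422
0.225 147 -0.020303212005727437 -0.016435576973992835 -0.010051315399203687 -0.021915455565109973 0.02475056120602423
0.231 154 -0.01931710421370424 -0.01297367384793372 -0.007601807740757895 -0.023397782380279498 0.024656838744480627
0.237 208 -0.013913010123636238 -0.009641197761675935 0.010253717118451855 -0.023826069259400146 0.024693815353095006
0.243 295 -0.010021303142309843 -0.004986401382428334 0.008954738294450024 -0.0230512007848193 0.02460697182055829
0.249 36 -0.007912219524127021 -0.00477344272090624 -0.002156494890942542 -0.0193241418144321 0.023320287064122695
0.255 0 9.0 0 -9.0 9.0 -9.0
```

```bash
python3 -m crank '[[0,0,-0.1,-0.1044],[0,0,-0.1,-0.1044],[0,0,-0.1,-0.1044],[0,0,-0.1,-0.1044],[0,-0.25,0,0],[0,-0.25,0,0],[0,-0.25,0,0],[0,-0.25,0,0],[0,-0.25,0,0],[0,-0.25,0,0]]' 1
cat > w.py <<'E'
from bench import robot
import numpy as np
np.set_printoptions(precision=4,suppress=True)
O=np.array([.5473,.2573]);a=.4093;ex=np.array([np.cos(a),np.sin(a)]);ey=np.array([-ex[1],ex[0]])
def where():
    o=robot.get_obs(); p=o['tool_pos']; d=p[:2]-O
    print('t',o['time'],'box tip',1000*np.array([d@ex,d@ey,p[2]-.008]),'rot',o['ee_rot'],'need yaw',a+np.pi-2*np.pi,'F',o['wrist_force'],'w',o['width'])
if __name__=='__main__': where()
E
python3 w.py
```

```text
time: 1.35
tool_pos: [0.2538, 0.2565, 0.293]
ee_rot: [-3.141, -0.0, -2.732]
wrist_force: [0.4, 0.6, 0.3]
width: 0.0006
t 1.35 box tip [-269.532   116.0742  285.0298] rot [-3.1414 -0.0002 -2.7318] need yaw -2.732292653589793 F [0.441  0.6425 0.3387] w 0.0005691468164905387
```

```bash
python3 -m crank '[[-0.2175,-0.0467,0,0],[-0.2175,-0.0467,0,0],[-0.2175,-0.0467,0,0],[-0.2175,-0.0467,0,0],[-0.2175,-0.0467,0,0],[-0.2175,-0.0467,0,0],[0,0,0.1,0],[0,0,0.1,0],[0,0,0.1,0],[0,0,0.1,0]]'; python3 w.py
python3 - <<'E'
from h import *
from bench import robot
for n in("scene","wrist"):
    p,d=robot.snapshot(n); c=robot.camera_params(n)
    np.savez(f"{n}1.npz",p=p,d=d,**{k:np.array(v) for k,v in c.items()})
    cv2.imwrite(f"pics/{n}1.png",cv2.resize(p[150:390,160:400][:,:,::-1],(600,600)) if n=='scene' else p[:,:,::-1])
E
```

```text
time: 2.6
tool_pos: [0.5152, 0.3104, 0.212]
ee_rot: [3.142, -0.001, -2.732]
wrist_force: [0.7, 0.3, 0.4]
width: 0.0
t 2.6 box tip [ -8.2832  61.4802 203.9978] rot [ 3.1416 -0.0014 -2.7324] need yaw -2.732292653589793 F [0.7143 0.2502 0.4191] w 4.046597757295114e-06
```

View pics/scene1.png

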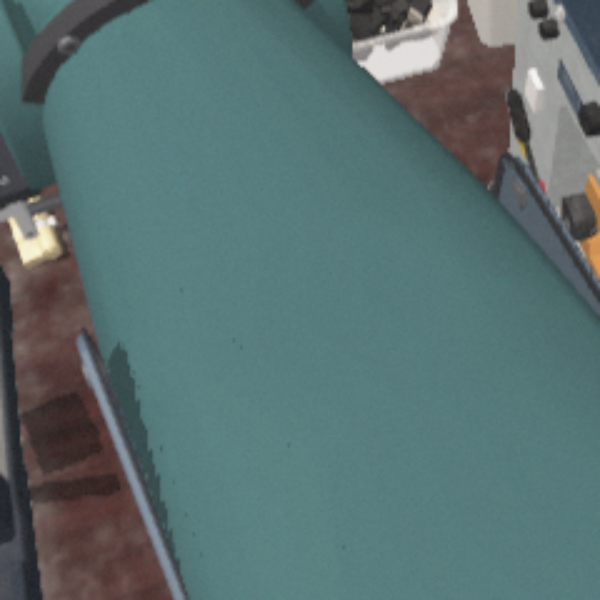

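View pics/wrist1.png

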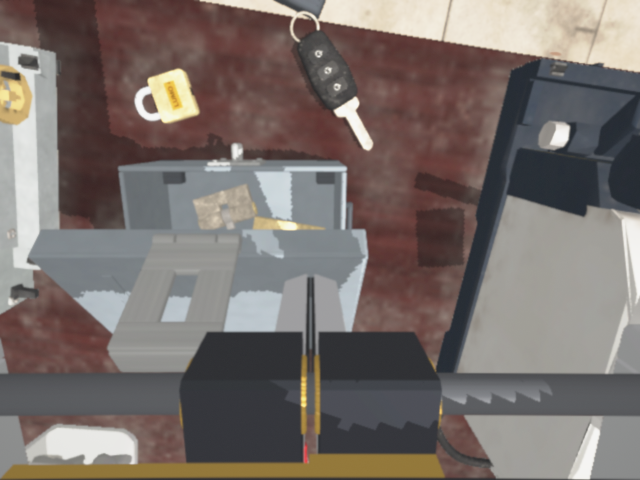

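```bash
python3 -m crank '[[0,0,0.1,0],[0.0375,0,0.0525,0],[0.0375,0,0.0525,0],[0.03,0,0.05,0],[0.03,0,0.05,0],[0.0175,0,0.04,0],[0.0175,0,0.04,0],[0.01,0,0.04,0],[0.01,0,0.03,0],[0,0,0,0]]'; python3 w.py
python3 - <<'E'
from h import *
np.set_printoptions(precision=4,suppress=True)
from w import *
z=load('wrist1.npz')
for n,p,h in(('staple',(238,145),.069),('rimL',(346,164),.092),('rimR',(121,169),.092)):
    P=plane(z,[p],h)[0]; d=P[:2]-O; print(n,d@ex,d@ey)
E
```

```text
time: 3.95
tool_pos: [0.48, 0.2952, 0.1215]
ee_rot: [3.142, -0.002, -2.732]
wrist_force: [-0.8, 0.4, 1.1]
width: 0.0002
t 3.95 box tip [-46.6343  61.4981 113.5303] rot [ 3.1416 -0.0018 -2.7324] need yaw -2.732292653589793 F [-0.7524  0.418   1.1172] w 0.00023334094167616411
staple -0.07934525456850619 0.005403409378866394
rimL -0.0658700298124669 0.08926311562518335
rimR -0.06216360263342663 -0.07819720573335606
```

```bash
python3 -m crank '[[0,0,0.0125,0],[0,0,0.0125,0],[0,0,0.01,0],[0,0,0.005,0],[0,0,0,0],[0,0,0,0],[0,0,0,0],[0,0,0,0],[0,0,0,0],[0,0,0,0]]'; python3 w.py
```

```text
time: 5.2
tool_pos: [0.4807, 0.2955, 0.1182]
ee_rot: [3.142, 0.002, -2.732]
wrist_force: [-5.0, -2.3, 11.9]
width: 0.0003
t 5.2 box tip [-45.8925  61.5302 110.1565] rot [ 3.1416  0.002  -2.7323] need yaw -2.732292653589793 F [-4.9526 -2.254  11.8512] w 0.00028189359267146287
```

```bash
python3 -m crank '[[0,0,-0.1,0],[0,0,-0.15,0],[0,0,-0.25,0],[-0.1,-0.05,0,0],[-0.1,-0.1,0,0],[0,-0.15,0,0],[0,0,0,0],[0,0,0,0],[0,0,0,0],[0,0,0,0]]'; python3 w.py
python3 - <<'E'
from h import *
from bench import robot
for n in("side","wrist"):
    c=robot.camera_params(n);p,d=robot.snapshot(n)
    np.savez(f"{n}2.npz",p=p,d=d,**{k:np.array(v) for k,v in c.items()})
    cv2.imwrite(f"pics/{n}2.png",cv2.resize(p[100:340,100:400][:,:,::-1],(750,600)) if n=='side' else p[:,:,::-1])
E
```

```text
time: 6.45
tool_pos: [0.5408, 0.257, 0.2146]
ee_rot: [3.141, 0.0, -2.731]
wrist_force: [-1.0, -0.6, 0.6]
width: 0.0004
t 6.45 box tip [ -6.0934   2.3104 206.6046] rot [ 3.1414  0.0003 -2.7313] need yaw -2.732292653589793 F [-0.9913 -0.6047  0.6198] w 0.0003876254085612366
```

View pics/side2.png

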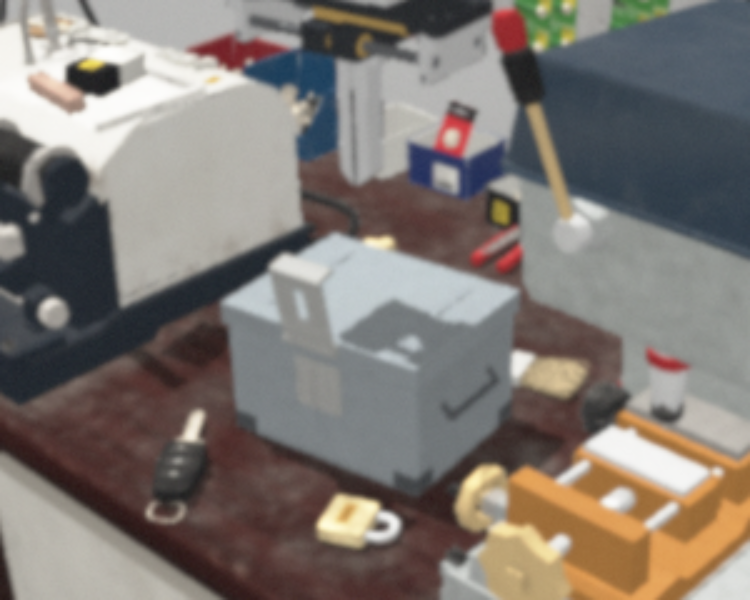

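View pics/wrist2.png

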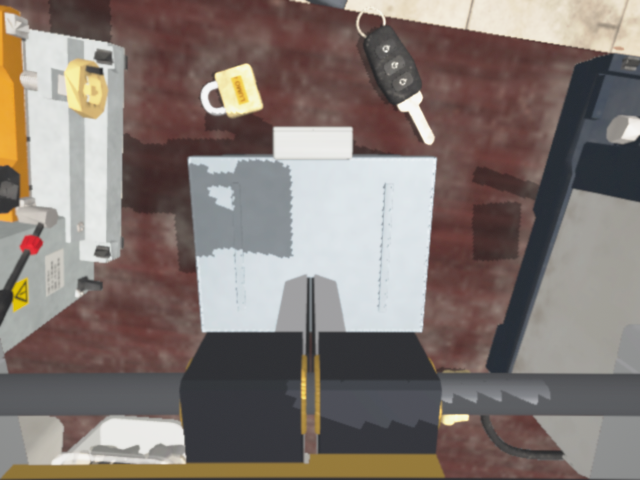

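```bash
python3 - <<'E'
from h import *
from w import *
z=load('wrist2.npz')
v,u=np.mgrid[110:270:2,190:435:2]; uv=np.c_[u.ravel(),v.ravel()]; uv=uv[z['d'][uv[:,1],uv[:,0]]>0]
P=pts(z,uv); Q=np.c_[(P[:,:2]-O)@ex,(P[:,:2]-O)@ey,P[:,2]]
L=Q[(abs(Q[:,2]-.11)<.012)&(abs(Q[:,1])>.035)&(abs(Q[:,1])<.08)]
A=np.c_[L[:,:2],np.ones(len(L))]; c,*_=np.linalg.lstsq(A,L[:,2],rcond=None); print('lid slope',c,len(L),'front edge z',c@[-.065,0,1], L[:,0].min())
H=Q[(Q[:,2]>.125)&(abs(Q[:,1])<.04)]; print(len(H),H.min(0),H.max(0),H.mean(0))
E
```

```text
lid slope [0.0035 0.0005 0.1105] 3500 front edge z 0.11024658238609539 -0.0679602983764903
674 [-0.0867 -0.017   0.1636] [-0.0694  0.0266  0.1714] [-0.0781  0.0048  0.1682]
```

```bash
python3 -m crank '[[0.17,0.005,0.1,0],[0,0,0.19,0],[0.1,0,0,0],[0.06,0,0,0],[0.085,0,0.03,0],[0.065,0,0.06,0],[0.03,0,0.06,0],[0,0,0.06,0],[0,0,0,0],[0,0,0,0]]'; python3 w.py
python3 - <<'E'
from h import *
from bench import robot
for n in("side",):
    c=robot.camera_params(n);p,d=robot.snapshot(n)
    np.savez(f"{n}3.npz",p=p,d=d,**{k:np.array(v) for k,v in c.items()})
    cv2.imwrite(f"pics/{n}3.png",cv2.resize(p[120:340,120:395][:,:,::-1],(750,600)))
E
```

```text
time: 7.8
tool_pos: [0.4477, 0.2166, 0.1145]
ee_rot: [-3.141, 0.0, -2.732]
wrist_force: [-0.7, -0.5, -0.2]
width: 0.0006
t 7.8 box tip [-107.5554    2.3353  106.5247] rot [-3.1413  0.0002 -2.7325] need yaw -2.732292653589793 F [-0.7182 -0.4844 -0.2096] w 0.0006011839044385583
```

View pics/side3.png

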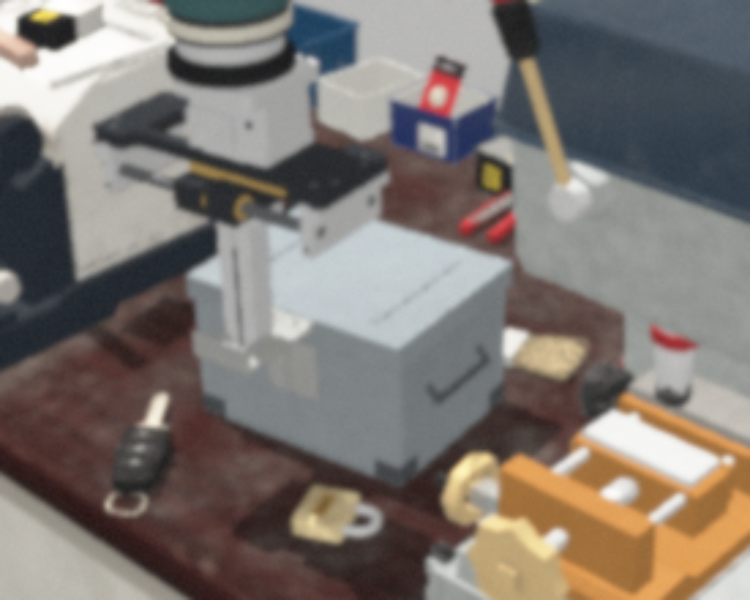

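```bash
python3 -m crank '[[0.01,0,0.04,0],[0,0,0.04,0],[0.005,0,0.04,0],[0.005,0,0.035,0],[0,0,-0.15,0],[0,0,-0.03,0],[0.15,0,0,0],[0.1,0,0,0],[0,0,0,0],[0,0,0,0]]'; python3 w.py
python3 - <<'E'
from h import *
from bench import robot
for n in("side","wrist"):
    c=robot.camera_params(n);p,d=robot.snapshot(n)
    np.savez(f"{n}4.npz",p=p,d=d,**{k:np.array(v) for k,v in c.items()})
    cv2.imwrite(f"pics/{n}4.png",cv2.resize(p[120:340,120:395][:,:,::-1],(750,600)) if n=='side' else p[:,:,::-1])
E
```

```text
time: 9.1
tool_pos: [0.3981, 0.1953, 0.1192]
ee_rot: [-3.142, 0.0, -2.733]
wrist_force: [0.5, -0.1, 0.4]
width: 0.0005
t 9.1 box tip [-161.5366    2.4451  111.2349] rot [-3.1415  0.0004 -2.7325] need yaw -2.732292653589793 F [ 0.4655 -0.0657  0.3719] w 0.00046214006386579817
```

View pics/side4.png

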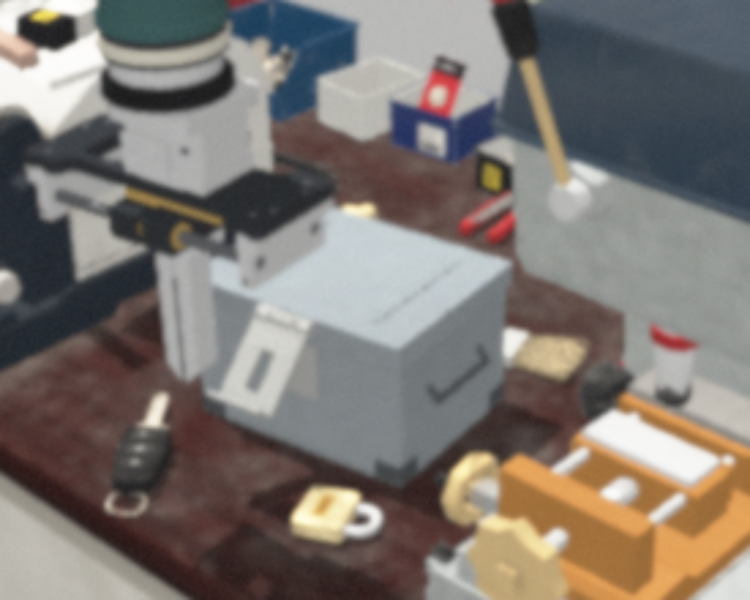

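View pics/wrist4.png

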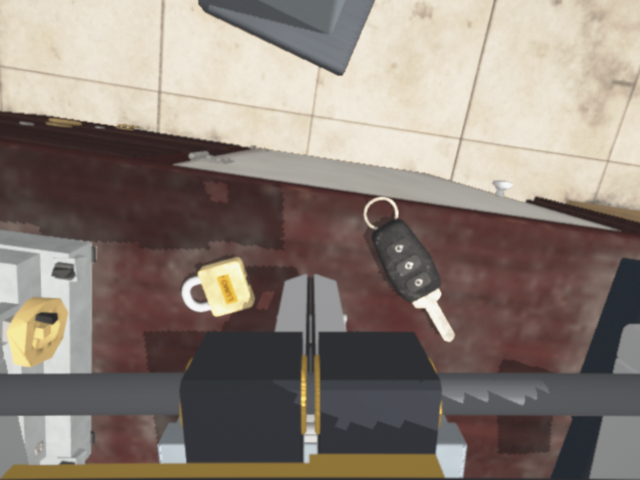

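```bash
python3 -m crank '[[0,0,0.1,0],[0,0,0.15,0],[0,0,0.145,0],[-0.05,0,0,0],[-0.05,0,0,0],[-0.05,0,0,0],[-0.05,0,0,0],[-0.05,0,0,0],[-0.05,0,0,0],[0,0,0,0]]'; python3 w.py
```

```text
time: 10.45
tool_pos: [0.4535, 0.2193, 0.0407]
ee_rot: [-3.142, 0.0, -2.732]
wrist_force: [-1.7, -0.8, -0.3]
width: 0.0006
t 10.45 box tip [-101.1577    2.4836   32.7244] rot [-3.1416  0.0005 -2.7324] need yaw -2.732292653589793 F [-1.6979 -0.7577 -0.3364] w 0.0005945948895798919
```

```bash
python3 - <<'E'
from h import *
from bench import robot
for n in("side",):
    c=robot.camera_params(n);p,d=robot.snapshot(n)
    cv2.imwrite(f"pics/{n}5.png",cv2.resize(p[120:340,120:395][:,:,::-1],(750,600)))
E
```

```text
(no output)
```

View pics/side5.png

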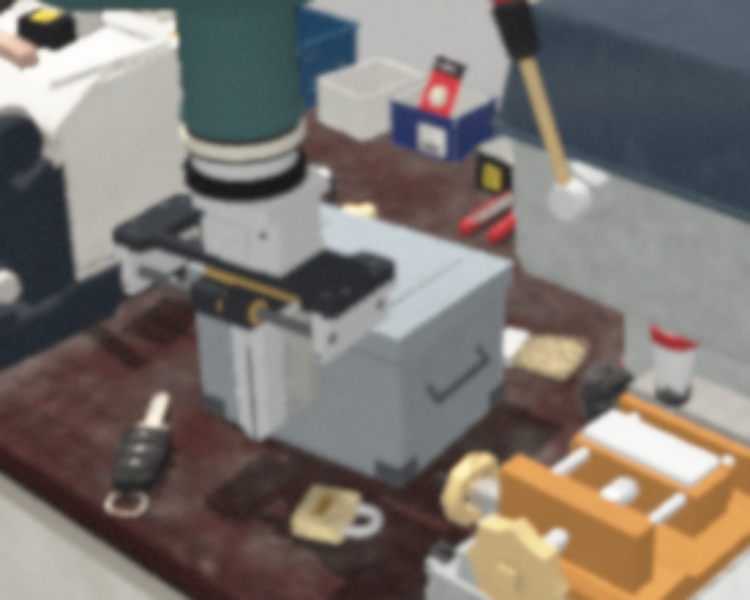

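```bash
python3 -m crank '[[-0.01,0,0,0],[-0.01,0,0,0],[-0.01,0,0,0],[-0.01,0,0,0],[-0.01,0,0,0],[0,0,0,0],[0,0,0,0],[0,0,0,0],[0,0,0,0],[0,0,0,0]]'; python3 w.py
```

```text
time: 11.75
tool_pos: [0.4549, 0.22, 0.0365]
ee_rot: [3.142, -0.018, -2.732]
wrist_force: [-11.4, -6.6, -3.9]
width: 0.0001
t 11.75 box tip [-99.5691   2.5651  28.5314] rot [ 3.1416 -0.0178 -2.7322] need yaw -2.732292653589793 F [-11.3757  -6.6467  -3.9151] w 7.599103806803784e-05
```

```bash
python3 -m crank '[[0.05,0,0,0],[0.1,0,0,0],[0.15,0,0,0],[0,0,-0.1,0],[0,0,-0.2,0],[0,0,-0.2,0],[0,0,0,0],[0,0,0,0],[0,0,0,0],[0,0,0,0]]'; python3 w.py
python3 - <<'E'
from h import *
from bench import robot
for n in("side","scene"):
    c=robot.camera_params(n);p,d=robot.snapshot(n)
    np.savez(f"{n}6.npz",p=p,d=d,**{k:np.array(v) for k,v in c.items()})
    cv2.imwrite(f"pics/{n}6.png",cv2.resize(p[160:320,150:350][:,:,::-1],(750,600),interpolation=cv2.INTER_CUBIC) if n=='side' else p[:,:,::-1])
E
```

```text
time: 13.0
tool_pos: [0.4062, 0.1989, 0.1391]
ee_rot: [3.141, -0.002, -2.732]
wrist_force: [0.6, -0.7, -0.5]
width: 0.0006
t 13.0 box tip [-152.6621    2.5929  131.1077] rot [ 3.1413 -0.0023 -2.7324] need yaw -2.732292653589793 F [ 0.6171 -0.7262 -0.4668] w 0.0005760034268694872
```

View pics/side6.png

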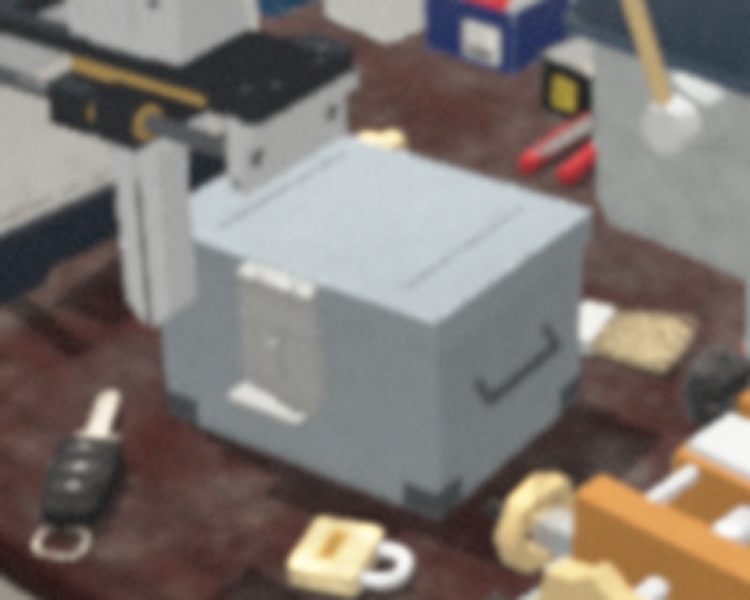

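View pics/scene6.png

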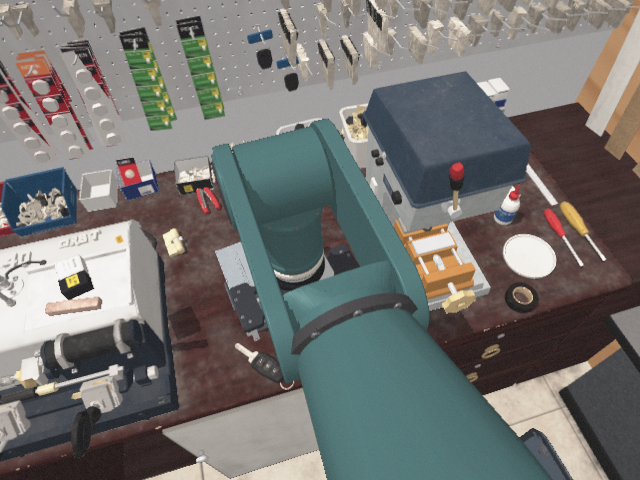

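```bash
python3 - <<'E'
from h import *
from w import *
z=load('side6.npz'); v,u=np.mgrid[220:290,195:245]; uv=np.c_[u.ravel(),v.ravel()]; P=pts(z,uv)
Q=1000*np.c_[(P[:,:2]-O)@ex,(P[:,:2]-O)@ey,P[:,2]]
for zz in range(30,112,6):
    k=abs(Q[:,2]-zz)<3; h=Q[k&(abs(Q[:,1])<18)]; f=Q[k&(Q[:,1]<-32)&(Q[:,1]>-60)]
    m=Q[k&(abs(Q[:,1])<3)]; s=Q[k&(abs(abs(Q[:,1])-14)<5)]
    print(zz,'plate sides',np.median(s[:,0]) if len(s) else 0,'mid',np.median(m[:,0]) if len(m) else 0,m[:,0].min(initial=0),'face',np.median(f[:,0]) if len(f) else 0)
E
```

```text
30 plate sides -64.57791074765048 mid 0 0.0 face -64.35946245598406
36 plate sides -64.32884127988137 mid 0 0.0 face -65.06656863740228
42 plate sides -64.85234047789746 mid 0 0.0 face -64.71987126678162
48 plate sides -81.390202333733 mid -84.39435468186093 -89.89232338659448 face -66.37977934687444
54 plate sides -74.98673879714498 mid -75.13449411556752 -83.80958485600118 face -65.34975866936904
60 plate sides -74.58567304608968 mid -76.16344932057598 -80.56110138546879 face -65.0813458315249
66 plate sides -74.33300191416498 mid -77.30149099780844 -82.3468265351864 face -65.16134077817911
72 plate sides -73.91740686081764 mid -78.41190595193407 -82.27970199094655 face -65.94371211940833
78 plate sides -73.40946040638386 mid -77.70047675670051 -81.60376756752417 face -64.90961650659993
84 plate sides -73.96675367291704 mid -77.09738772636959 -81.15771051368681 face -65.68442457166184
90 plate sides -74.42736353986513 mid -74.90315970361318 -76.10050953657846 face -66.33801741730475
96 plate sides -74.58049436499343 mid -74.5068771426205 -76.0035861002366 face -67.62751643559572
102 plate sides -74.50262387584206 mid -75.17750347028039 -76.54113795774792 face -68.14191218463098
108 plate sides -75.29737067170443 mid -75.40754128913579 -78.22747950259678 face -67.88954322482601
```

```bash
python3 - <<'E'
from h import *
from w import *
a,b=load('side0.npz'),load('side6.npz')
for n,(u0,u1,v0,v1) in(('padlock',(222,264,293,322)),('key',(155,188,262,312))):
    g=[cv2.cvtColor(q['p'][v0:v1,u0:u1],cv2.COLOR_RGB2GRAY).astype(np.float32) for q in(a,b)]
    print(n,cv2.phaseCorrelate(*g))
z=b; v,u=np.mgrid[205:240,210:300]; uv=np.c_[u.ravel(),v.ravel()]; P=pts(z,uv)
Q=np.c_[(P[:,:2]-O)@ex,(P[:,:2]-O)@ey,P[:,2]]; L=Q[(abs(Q[:,2]-.11)<.01)&(abs(Q[:,0])<.06)&(abs(Q[:,1])<.08)]
print('lid',np.linalg.lstsq(np.c_[L[:,:2],np.ones(len(L))],L[:,2],rcond=None)[0],len(L))
where()
print(robot.close_job())
E
```

```text
padlock ((0.41400167657991105, -0.01874039932252103), 1.0672330026273373)
key ((-0.0826864327639889, -0.0752555851805603), 1.0310028452343412)
lid [-0.0258  0.0003  0.112 ] 2199
t 13.1 box tip [-152.3919    2.5735  131.5736] rot [ 3.1414 -0.0015 -2.7324] need yaw -2.732292653589793 F [ 0.3887  0.3977 -0.4411] w 0.0005418675794992814
the job is handed in; nothing more can be done
None
```

The lid is shut and the hasp is fastened flat over the staple. I handed the job in at 13.1 s, with the gripper standing clear about 80 mm in front of the box.

**What I did:** I pressed the lid down at the lid_press point with the closed fingers until it stopped at z = 110 mm under about 12 N. The hasp stayed up throughout. I then swung the hasp forward and down from behind, and pushed it home on its lip from the front with about 13 N.

**Last checks:**
- **Hasp:** the plate lies parallel to the box front, with its outer face at x ≈ -75 mm. The staple shows through the slot to x ≈ -82 mm, as it should.
- **Lid:** the wrist view, taken after closing and before I swung the hasp, gave z ≈ 110 mm at the front edge and a slope of 0.0035. The last side view disagreed slightly, with a slope of -0.026 and z ≈ 112 mm. I put this down to noise at that camera's shallow angle, because the hasp would not seat over the staple with the lid raised.
- **Bystanders:** the padlock and car key look unmoved in the side view, with a shift of 0.4 pixel or less. I did not measure the brush, but the arm never went near the desk behind the box.
- **Disagreement between views:** the wrist camera put the box and hasp centre 3 to 5 mm further left than the scene camera did. I worked between the two, and the hasp still went home.

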